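# Sort two screwdrivers into their spring clips

## Task

The black-handled screwdriver has been put in the red clips, where it rattles: move it to the black clips, and put the brown-handled screwdriver that lies beside them in the red clips. Press each one down, handle in the middle of its two clips, until the clips snap over it and it is fully home and level. Leave everything else on the bench where it stands.

Things in the scene. Friction and masses are not known exactly. Their poses are not given: they have to be found in the camera images.
- red_clips: bench holder with two red spring clips, fixed; a steel plate on a wooden foot, 106 x 82 mm, 24 mm high; origin: centre of its underside, on the bench; x runs along the tool it holds. A clip at x = -37 and at +37 mm, each 12 mm long in x, each with a fixed saddle (top 40 mm above the bench) and two sprung jaws at +y and -y. Only the low base lies between the clips: 62 mm of room for the fingers
- black_clips: bench holder with two black spring clips, fixed; a steel plate on a wooden foot, 106 x 82 mm, 24 mm high; origin: centre of its underside, on the bench; x runs along the tool it holds. A clip at x = -37 and at +37 mm, each 12 mm long in x, each with a fixed saddle (top 40 mm above the bench) and two sprung jaws at +y and -y. Only the low base lies between the clips: 62 mm of room for the fingers
- red_clips_seat (a point): where the centre of the brown handle lies when fully home in the red clips: 54.5 mm above the bench, midway between the two clips; axes as red_clips. Pressed from above, its force rises to about 10 N about 30 mm higher up, where the jaws spread, and drops to little; over the last 5 mm the rollers snap in over its top and pull it down by up to 20 N onto the saddles
- black_clips_seat (a point): where the centre of the black handle lies when fully home in the black clips: 52.5 mm above the bench, midway between the two clips; axes as black_clips. Pressed from above, its force rises to about 10 N about 30 mm higher up, where the jaws spread, and drops to little; over the last 5 mm the rollers snap in over its top and pull it down by up to 20 N onto the saddles
- red_clips_jaws (a point): midway between the closed rollers of the red clips, 74 mm above the bench over the holder's centre. Each jaw has a rubber roller 10 mm in diameter; left and right rollers are 22 mm apart, so a handle 28 mm wide spreads each jaw by 3 mm. Above them the jaws flare to 36 mm, tops 90 mm above the bench
- black_clips_jaws (a point): midway between the closed rollers of the black clips, 70 mm above the bench over the holder's centre. Each jaw has a rubber roller 10 mm in diameter; left and right rollers are 18 mm apart, so a handle 24 mm wide spreads each jaw by 3 mm. Above them the jaws flare to 32 mm, tops 86 mm above the bench
- brown_driver: larger screwdriver, reddish-brown handle, 209 mm long, 0.09 kg, lying loose on the bench beside the holders; origin: middle of its length, at its underside as it lies; +x points to the handle end. Handle 94 mm long, 28 mm wide, 29 mm high, from x = 11 to 105 mm; shaft 6 mm thick from x = 11 to -105 mm, its axis 14 mm above the underside
- brown_handle (a point): centre of the reddish-brown handle: 58 mm from brown_driver's origin towards +x, 14.5 mm above the underside; axes as brown_driver. The place to grip, so that the fingers pass between the clips
- black_driver: smaller screwdriver, black handle, 179 mm long, 0.09 kg, lying loosely in the red clips at the start, held down a little by the rollers; origin: middle of its length, at its underside as it lies; +x points to the handle end. Handle 94 mm long, 24 mm wide, 25 mm high, from x = -4 to 90 mm; shaft 6 mm thick from x = -4 to -90 mm, its axis 12 mm above the underside
- black_handle (a point): centre of the black handle: 43 mm from black_driver's origin towards +x, 12.5 mm above the underside; axes as black_driver. The place to grip
- small_jar: bystander: spice jar with a green lid, 46 mm across, 106 mm tall, standing 125 mm beyond the middle of the red clips on their +x side, where a shaft would run into it; origin: centre of its underside
- glue_bottle: bystander: green and clear squeeze bottle, 40 x 58 mm, 189 mm tall, standing about 125 mm from the middle of the black clips, beyond either their +x or their -x end, where a shaft would run into it; origin: centre of its underside
- marker: bystander: white marker pen with a black cap, 135 mm long, 17 mm wide, 16 mm high, lying beyond the other end of the black clips; a seated shaft passes over it; origin: centre of its underside
- drink_can: bystander: drink can, 66 mm across, 115 mm tall, standing at the back left; origin: centre of its underside
- crusted_bottle: bystander: dirty tan bottle, 68 mm across, 257 mm tall, standing near the front beside the green tool box; origin: centre of its underside
- tape_measure: bystander: tape measure, 84 x 36 mm, 60 mm high, standing at the left; origin: centre of its underside

How it is judged:
By the outcome, as a careful person would: the job done as asked, in the order asked, and still so for the second after the job is handed in, with the robot touching nothing.
It also fails if it takes over 70 s, if anything falls off the work surface, if the arm or the gripper's body presses on something with over 40 N, if the wrist force passes 120 N, or if a joint passes its speed limit or range.

## Robot

A 6-joint arm with a two-finger parallel gripper is mounted at the origin on a cart in front of the work surface, level with it; the furniture and walls round the work are solid. World frame = base frame: x ahead of the robot, y to its left, z up, the work surface at z = 0. Lengths are in mm, angles in rad, forces in N, time in s.
With the tool pointing down it reaches from about 275 to 825 mm from the base axis. Payload 5.2 kg.
Tool frame: the origin (TCP) lies at the very end of the fingers, on their centre line; the grasp point (between the pads) lies 19 mm behind it; z points along the fingers, y is the line along which they close (so a half turn about z gives the same grasp; the last joint's range is limited). The gripper opens to 93 mm and grips with 3 to 60 N. Pads are 15 mm wide; open, the fingers measure 128 mm over their backs; the gripper's body (75 mm by 188 mm) begins 65 mm behind the grasp point.
Start: joints at [-1.517, 0.259, 1.535, -0, 1.348, -0.203], TCP at [139.714, -531.963, 218.653] pointing down, gripper open.
Joint ranges: [-3.14, 3.14], [-0.91, 2.08], [0.19, 2.58], [-1.22, 4.36], [0.22, 2.71], [-3.12, 3.12]. Speed limits (rad/s): [2.57, 2.57, 3.14, 3.14, 3.14, 3.14].

## Interface

Orientations are given as a unit quaternion [w, x, y, z].
In Python, from bench import robot, grab_frame, finish_job gives the robot as it stands.
- The arm moves only by the tool step_arm, never from a script. Its argument "targets" is a list of rows, each a list of 4 numbers: the shift along the tool's x, y, z in cm, then the turn about the tool's z in degrees. A call has 1 to 10 rows; each row shifts and turns the commanded pose from where the row before left it, along the tool's axes as they then stand; what a row does not reach is not made up. A row lasts 1/8 s, in which the tool goes at most 62.5 mm and 10.7 degrees, less where a joint would pass 70% of its speed; a pose out of reach is approached as far as the arm can. A call is refused whole if a number of a shift passes 6.25 or a number of a turn 10.7, either way. A call with a gripper value outside its range is refused whole. "claw" is the closure, from 0 (fully open) to 1 (shut), set as the call begins (left out, the last holds). The fingers move at their own pace and stop on an object; the grip force is fixed at half the most. Time passes only in rows, so rows that do not move let the fingers close. It gives the time, the measured TCP pose, the force, the opening and the grip force at its end, in the units of the state.
- robot.sense(): the state, without advancing time (a new reading comes with each control period).
- grab_frame(name): name is "side" or "top"; returns a dict with "image" (384x512x3 uint8, blue, green, red), "vfov" (degrees; the focal length in pixels is half the picture's height over the tangent of half this angle, whatever the lens; pixels are square), "cx", "cy" (the principal point, pixels), "D" ([k1, k2, p1, p2, k3] as OpenCV has them; the pictures are not rectified), "R" (3x3) and "t" (3): a world point X has camera coordinates R X + t. Camera axes: x right, y down, z forward; pixel columns grow to the right and rows downward; lengths in mm; the calibration is good to about 2 mm. A picture is of the moment at which its call begins. There is no depth.
- finish_job(): hands the job in; it is judged then, once.
The state is a dict: "t": time; "q": joint angles; "qd": joint speeds; "tau": joint torques, N m; "position": TCP position; "orientation": TCP orientation; "wrist_force": force on the tool from outside, world axes, zero at the start; "ft_torque": the same for the moment, N m; "gripper_width": opening from 0.0 (shut) to 1.0 (fully open); "grasp_force": force on a finger pad.
Only numpy, scipy, OpenCV 4.12 (cv2) and the standard library are available. Lean on these libraries where they do the work, as an engineer would, in place of code of your own. Each camera call takes 0.05 s, during which the arm holds its last target. There are 200 camera calls.

## Working session

There is one attempt and no reset: what is moved stays moved. The work goes in short steps, Python scripts to look and compute and a tool call to move; the robot and the scene stay as the last step left them, time stands still between calls to the robot, and variables do not carry over. Pictures are saved under pics/ and viewed, at most 10 in all, crops included, and the job is handed in when it is done.

Besides the shell and the picture viewer there is one more tool, called as name(argument=value, ...), one argument or row to a line, values as JSON. step_arm: Moves the arm, as the interface text tells. Its arguments: {"type":"object","properties":{"targets":{"type":"array","items":{"type":"array","items":{"type":"number"}}},"claw":{"type":"number"}},"required":["targets"]}

```bash
mkdir -p pics; cat > h.py <<'E'
import numpy as np, cv2
from bench import robot, grab_frame, finish_job
def K(f):
    F=f["image"].shape[0]/2/np.tan(np.radians(f["vfov"])/2)
    return np.array([[F,0,f["cx"]],[0,F,f["cy"]],[0,0,1.]])
def ray(f,uv):
    n=cv2.undistortPoints(np.array(uv,float).reshape(-1,1,2),K(f),np.array(f["D"],float)).reshape(-1,2)
    R=np.array(f["R"]);t=np.array(f["t"])
    d=np.c_[n,np.ones(len(n))]@R
    return -R.T@t,d
def onz(f,uv,z):
    c,d=ray(f,uv)
    return c+d*((z-c[2])/d[:,2])[:,None]
def proj(f,X):
    R=np.array(f["R"],float);t=np.array(f["t"],float)
    return cv2.projectPoints(np.array(X,float).reshape(-1,1,3),cv2.Rodrigues(R)[0],t,K(f),np.array(f["D"],float))[0].reshape(-1,2)
E
python3 - <<'E'
from h import *
for n in("top","side"):
    f=grab_frame(n); cv2.imwrite(f"pics/{n}0.png",cv2.resize(f["image"],(800,600),interpolation=cv2.INTER_CUBIC)); print(n,ray(f,[[256,192]]),f["vfov"])
print(robot.sense())
E
```

```text
top (array([ 410.34025094,  311.54286051, 1258.88890615]), array([[ 0.08105015, -0.0132895 , -0.99673961]])) 43.5499284198444
side (array([ 406.31021656, 1280.62356283,  578.4728433 ]), array([[ 0.08644136, -0.89086201, -0.44599086]])) 51.66226166318684
{'t': 0.1, 'q': array([-1.51680827e+00,  2.59267080e-01,  1.53597116e+00,  1.44766398e-05,
        1.34802066e+00, -2.02767276e-01]), 'qd': array([ 0.00086411, -0.00188953, -0.002824  , -0.00053537, -0.00023069,
       -0.00025632]), 'tau': array([ 2.33098217e-03, -4.38211155e+01, -2.84642833e+01,  7.21650152e-02,
        3.62588523e-02, -4.25395331e-05]), 'position': array([ 139.68672652, -531.45012131,  217.90348566]), 'orientation': array([-8.30297075e-04,  9.91770760e-01,  1.28023692e-01,  6.89573468e-05]), 'wrist_force': array([ 1.02160569, -0.60673832,  0.93845287]), 'ft_torque': array([ 0.04138437,  0.05440323, -0.02183541]), 'grasp_force': 0.0, 'gripper_width': 0.9985063004671173}
```

View pics/top0.png

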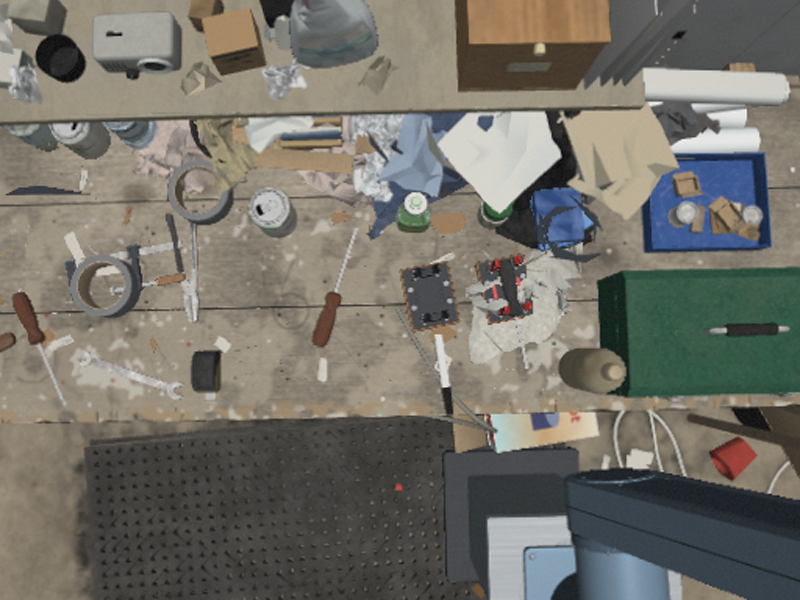

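View pics/side0.png

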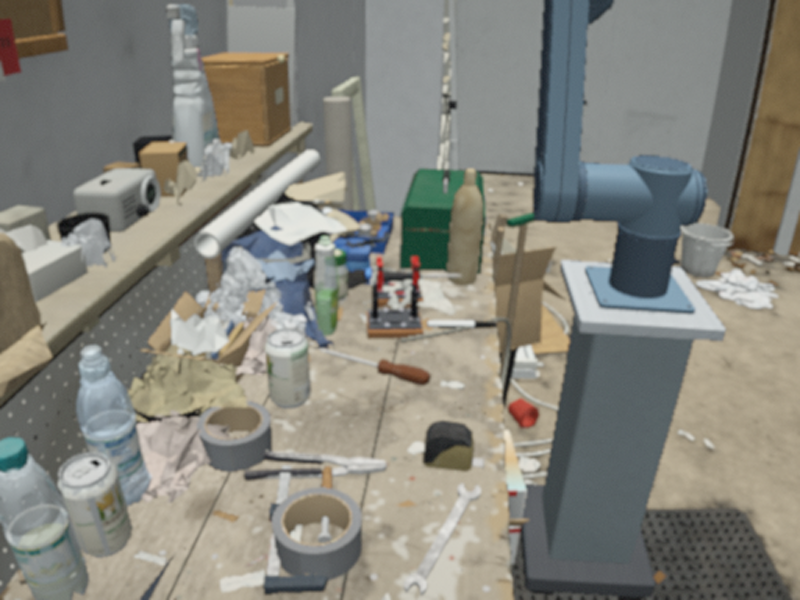

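The top view shows black clips at (430,297), red clips at (507,288) holding the black driver with its shaft toward the robot, the brown driver with its handle at (327,320) and shaft away from the robot, the glue bottle at (414,212) and the jar at (497,210). So both shafts must point toward the robot. I'll take a closer crop.

```bash
python3 - <<'E'
from h import *
f=grab_frame("top"); im=f["image"]; cv2.imwrite("pics/t.png",im)
x0,y0,w,h=185,120,200,150
cv2.imwrite("pics/crop1.png",cv2.resize(im[y0:y0+h,x0:x0+w],None,fx=4,fy=4,interpolation=cv2.INTER_CUBIC))
hsv=cv2.cvtColor(im,cv2.COLOR_BGR2HSV)
# brown handle
m=cv2.inRange(hsv,(0,110,40),(12,255,200)); m[:,:195]=0;m[:,230:]=0;m[:170]=0;m[230:]=0
ys,xs=np.nonzero(m); print(len(xs),xs.min(),xs.max(),ys.min(),ys.max())
c=cv2.minAreaRect(np.c_[xs,ys].astype(np.float32)); print(c)
P=onz(f,cv2.boxPoints(c),14.5); print(P,P.mean(0))
p=onz(f,np.c_[xs,ys],14.5)[:,:2]; C=p.mean(0); w,v=np.linalg.eigh(np.cov(p.T)); print(C,v[:,1],np.degrees(np.arctan2(v[1,1],v[0,1])))
# red pixels in the red clips
m=cv2.inRange(hsv,(0,140,90),(8,255,255))|cv2.inRange(hsv,(172,140,90),(180,255,255)); m[:,:300]=0;m[:,350:]=0;m[:155]=0;m[215:]=0
n,l,s,cc=cv2.connectedComponentsWithStats(m)
for i in range(1,n):
    if s[i,4]>2: print(s[i],cc[i],onz(f,cc[i],85))
E
```

```text
279 201 217 187 221
((209.0342559814453, 204.07533264160156), (9.480334281921387, 34.761226654052734), 20.556041717529297)
[[445.65776544 445.3862063   14.5       ]
 [529.5264803  412.41073024  14.5       ]
 [520.3041801  389.45818884  14.5       ]
 [436.54886767 422.52824651  14.5       ]] [483.00932338 417.44584297  14.5       ]
[481.38847116 418.60547157] [-0.94429995  0.32908602] 160.78669006526425
[329 163   5   6  21] [331.14285714 165.80952381] [[566.28014993 109.22052927  85.        ]]
[317 166   3   5  13] [317.92307692 168.30769231] [[560.8104025  142.06028587  85.        ]]
[331 178   2   5   6] [331.33333333 180.33333333] [[530.30833751 110.10680376  85.        ]]
[315 184   3   8  11] [316.27272727 187.36363636] [[513.81552544 147.76824098  85.        ]]
[335 193   5   5  20] [337.25 195.15] [[493.48290081  96.93120822  85.        ]]
[323 196   3   5  13] [324.15384615 197.76923077] [[487.79381534 129.32035569  85.        ]]
```

View pics/crop1.png

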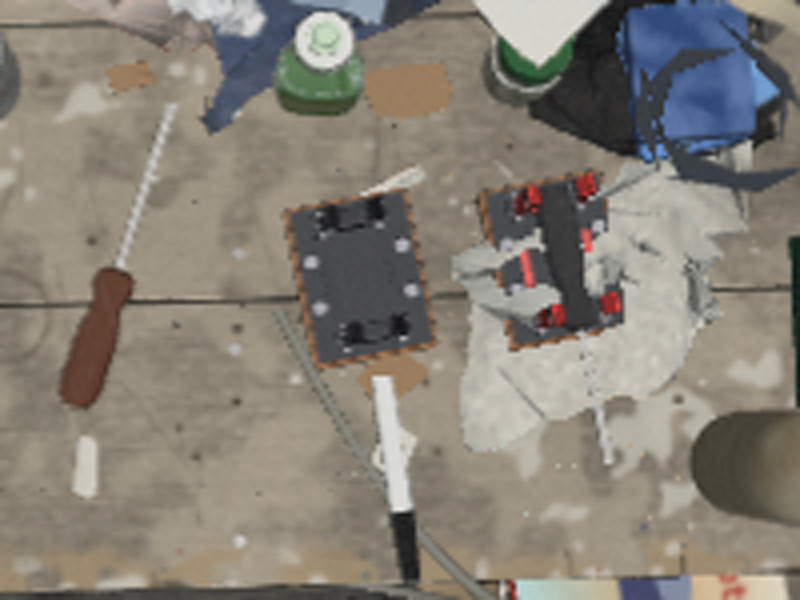

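The crop shows the plates' corners (black: (285,210), (407,190), (436,346), (318,367)), the jaw tops and the handle. I'll convert these to world poses.

```bash
python3 - <<'E'
from h import *
f=grab_frame("top")
def W(pts,z): return onz(f,(np.array(pts)+.5)/4-.5+[185,120],z)[:,:2]
def ang(a,b): d=a-b; return np.degrees(np.arctan2(d[1],d[0]))
B=W([(285,210),(407,190),(436,346),(318,367)],24); print("black plate",B.mean(0),ang(B[0],B[3]),ang(B[1],B[2]),ang(B[0],B[1])-90, np.linalg.norm(B[0]-B[3]),np.linalg.norm(B[0]-B[1]))
J=W([(325,217),(378,208),(350,335),(405,325)],84); print("black jaws",J.mean(0),ang(J[0]+J[1],J[2]+J[3]),np.linalg.norm(J[0]+J[1]-J[2]-J[3])/2)
J=W([(525,198),(587,185),(550,316),(610,303)],87); print("red jaws",J.mean(0),ang(J[0]+J[1],J[2]+J[3]),np.linalg.norm(J[0]+J[1]-J[2]-J[3])/2)
R=W([(479,190),(605,170),(622,324),(512,348)],24); print("red plate",R.mean(0),ang(R[0],R[3]),ang(R[1],R[2]))
H=W([(559,178),(578,328)],62); print("black handle",H.mean(0),ang(H[0],H[1]),np.linalg.norm(H[0]-H[1]), H)
T=W([(610,463)],52); print("tip",T)
b=W([(115,268),(80,405)],14.5); print("brown h",b.mean(0),ang(b[0],b[1]),np.linalg.norm(b[0]-b[1])); t=W([(172,105)],14); print("tip",t,ang(t[0],b[1]),np.linalg.norm(t[0]-b[1]))
# side view crop
g=grab_frame("side"); im=g["image"]; print(proj(g,[[500,200,24],[500,120,60],[482,418,14]]))
cv2.imwrite("pics/s1.png",cv2.resize(im[150:260,195:345],(750,550),interpolation=cv2.INTER_CUBIC))
E
```

```text
black plate [517.08676351 245.91910264] 10.427401044112553 8.790261926748224 8.061328581923917 103.69580865085149 80.06174871215894
black jaws [516.09364097 247.15880215] 10.872250089786439 74.06822260201865
red jaws [525.74021737 122.18907689] 9.396256231545232 73.9961149709892
red plate [527.35633639 120.88864602] 9.882761973110055 4.079693370488458
black handle [526.68151537 117.8980425 ] 5.114443972805181 94.9754517574564 [[573.98017476 122.13135439]
 [479.38285599 113.66473061]]
tip [[394.89605795  94.97305522]]
brown h [483.86898592 417.52607278] -15.25651860959648 91.67523788984634
tip [[634.56234971 366.40658002]] -17.959935472592736 204.89982931889813
[[259.53101193 196.16153391]
 [262.22857981 174.94295699]
 [258.10074835 237.97080868]]
```

View pics/s1.png

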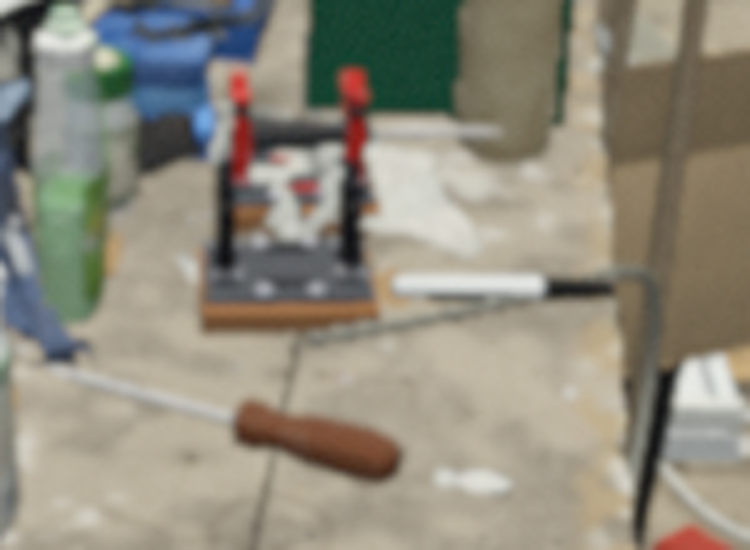

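The side crop shows the driver in the red clips, its shaft toward the robot, with the marker and glue bottle as described. I'll raise the arm and move over the red clips.

step_arm(
  targets=[
    [0, 0, -4, 0],
    [0, 0, -5, 0],
    [0, 0, -5, 5.9],
    [3.4, -4.1, 0, 0],
    [3.4, -4.1, 0, 0],
    [3.4, -4.1, 0, 0],
    [3.4, -4.1, 0, 0],
    [3.4, -4.1, 0, 0],
    [3.4, -4.1, 0, 0],
    [3.4, -4.1, 0, 0],
  ],
  claw=0,
)

```text
t: 1.5
position: [331.4, -210.3, 358.8]
orientation: [0.0, 0.997, 0.077, 0.0]
wrist_force: [0.6, -0.6, 0.4]
gripper_width: 1.0
grasp_force: 0.0
```

```bash
cat >> h.py <<'E'
def go(x,y,z,yaw):
    """prints shift (cm) in tool axes after turning, and turn (deg)"""
    s=robot.sense(); w,a,b,c=s["orientation"]
    tx=np.array([1-2*(b*b+c*c),2*(a*b+w*c)]); y0=np.degrees(np.arctan2(tx[1],tx[0]))
    d=np.array([x,y,z])-s["position"]; r=np.radians(yaw)
    print("pos",s["position"].round(1),"yaw %.1f"%y0,"F",s["wrist_force"].round(1),"w %.3f g %.1f t %.1f"%(s["gripper_width"],s["grasp_force"],s["t"]))
    print("shift cm",np.round([(d[0]*np.cos(r)+d[1]*np.sin(r))/10,(d[0]*np.sin(r)-d[1]*np.cos(r))/10,-d[2]/10],2),"turn %.1f"%((y0-yaw+180)%360-180))
E
python3 - <<'E'
from h import *
go(527,118,330,8.8)
f=grab_frame("side"); print("crusted base",onz(f,[[195+505/5,150+157/5]],0))
E
```

```text
pos [ 331.4 -210.3  358.8] yaw 8.8 F [ 0.6 -0.6  0.4] w 1.000 g 0.0 t 1.5
shift cm [ 24.35 -29.45   2.88] turn -0.0
crusted base [[389.46517311  23.01529708   0.        ]]
```

step_arm(
  targets=[
    [4.05, -4.9, 0.5, 0],
    [4.05, -4.9, 0.5, 0],
    [4.05, -4.9, 0.5, 0],
    [4.05, -4.9, 0.5, 0],
    [4.05, -4.9, 0.5, 0],
    [4.05, -4.95, 0.4, 0],
    [0, 0, 5, 0],
    [0, 0, 5, 0],
    [0, 0, 5, 0],
  ],
)

```text
t: 2.68
position: [521.9, 109.8, 178.7]
orientation: [0.0, 0.997, 0.077, 0.0]
wrist_force: [0.4, 0.1, 0.4]
gripper_width: 1.0
grasp_force: 0.0
```

```bash
python3 - <<'E'
from h import *
go(527,118.5,33.5,9)
f=grab_frame("top"); im=f["image"]; print(proj(f,[[527,118,52],[527,118,180]]))
a=im[120:240,250:410]
b=grab_frame("side")["image"][130:250,210:370]
cv2.imwrite("pics/c2.png",cv2.resize(np.vstack([a,b]),(600,900)[:2] if 0 else (800,600)) if 0 else cv2.resize(np.hstack([a,b]),(800,300),interpolation=cv2.INTER_CUBIC))
E
```

```text
pos [521.9 109.8 178.7] yaw 8.9 F [0.4 0.1 0.4] w 1.000 g 0.0 t 2.7
shift cm [ 0.64 -0.78 14.52] turn -0.1
[[326.07788337 183.08523563]
 [334.93729641 177.43360612]]
```

View pics/c2.png

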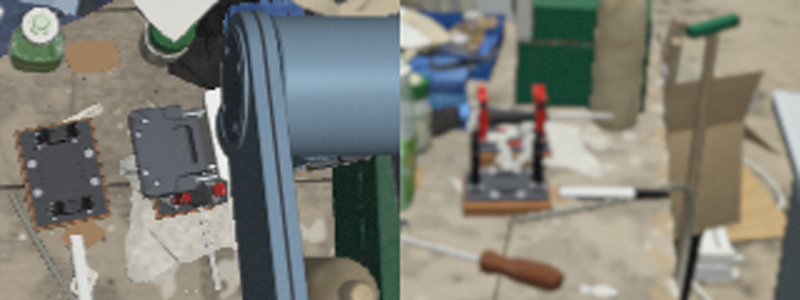

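The view shows the gripper body over the red clips. The offset is under 10 mm, so I'll correct it, descend and grip.

step_arm(
  targets=[
    [0.64, -0.78, 1.5, 0],
    [0, 0, 3.5, 0],
    [0, 0, 3.5, 0],
    [0, 0, 3, 0],
    [0, 0, 2, 0],
    [0, 0, 1, 0],
    [0, 0, 0, 0],
    [0, 0, 0, 0],
  ],
)

```text
t: 3.78
position: [528.3, 118.4, 36.5]
orientation: [0.0, 0.997, 0.077, 0.001]
wrist_force: [-0.2, -0.1, 1.2]
gripper_width: 0.998
grasp_force: 0.0
```

step_arm(
  targets=[
    [0, 0, 0, 0],
    [0, 0, 0, 0],
    [0, 0, 0, 0],
    [0, 0, 0, 0],
    [0, 0, 0, 0],
    [0, 0, 0, 0],
    [0, 0, 0, 0],
    [0, 0, 0, 0],
  ],
  claw=1,
)

```text
t: 4.78
position: [527.0, 118.3, 35.2]
orientation: [-0.0, 0.997, 0.077, -0.0]
wrist_force: [0.1, 0.8, -0.0]
gripper_width: 0.269
grasp_force: 29.8
```

step_arm(
  targets=[
    [0, 0, -1, 0],
    [0, 0, -1.5, 0],
    [0, 0, -2, 0],
    [0, 0, -3, 0],
    [0, 0, -4, 0],
    [0, 0, -3, 0],
    [0, 0, 0, 0],
    [0, 0, 0, 0],
  ],
)

```text
t: 5.78
position: [526.7, 118.2, 180.2]
orientation: [0.0, 0.997, 0.077, 0.0]
wrist_force: [-1.3, -0.4, -0.9]
gripper_width: 0.268
grasp_force: 29.8
```

```bash
python3 - <<'E'
from h import *
go(516.5,246,150,9.8)
E
```

```text
pos [526.7 118.2 180.2] yaw 8.8 F [-1.3 -0.4 -0.9] w 0.268 g 29.8 t 5.8
shift cm [  1.17 -12.76   3.02] turn -1.0
```

step_arm(
  targets=[
    [0.2, -2, 0, -1],
    [0.2, -3, 0, 0],
    [0.2, -3, 0, 0],
    [0.3, -2.8, 0.5, 0],
    [0.27, -2, 1, 0],
    [0, 0, 1, 0],
    [0, 0, 0.5, 0],
    [0, 0, 0, 0],
    [0, 0, 0, 0],
  ],
)

```text
t: 6.9
position: [517.5, 245.7, 150.6]
orientation: [0.0, 0.996, 0.085, 0.0]
wrist_force: [1.3, -1.3, -0.5]
gripper_width: 0.267
grasp_force: 29.8
```

```bash
python3 - <<'E'
from h import *
go(516.5,246,150,9.8)
f=grab_frame("top"); g=grab_frame("side")
a=f["image"][130:250,220:380]; cv2.imwrite("pics/a.png",f["image"]); cv2.imwrite("pics/b.png",g["image"])
b=g["image"][110:230,190:350]
cv2.imwrite("pics/c3.png",np.vstack([cv2.resize(x,None,fx=2.5,fy=2.5,interpolation=cv2.INTER_CUBIC) for x in (a,b)]) if 0 else cv2.resize(np.hstack([a,b]),(800,300),interpolation=cv2.INTER_CUBIC))
E
```

```text
pos [517.5 245.7 150.6] yaw 9.8 F [ 1.3 -1.3 -0.5] w 0.267 g 29.8 t 6.9
shift cm [-0.1  -0.05  0.06] turn -0.0
```

View pics/c3.png

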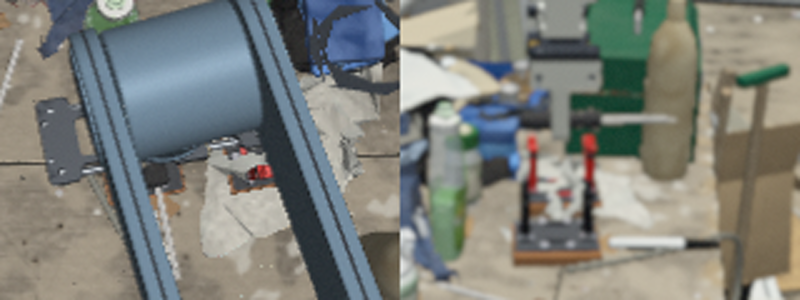

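The side view shows the handle held level above the black clips at (523–600,118). I'll zoom in to check how it sits along the axis.

```bash
python3 - <<'E'
from h import *
g=cv2.imread("pics/b.png"); cv2.imwrite("pics/c4.png",cv2.resize(g[140:220,225:325],(800,640),interpolation=cv2.INTER_CUBIC)[:600])
E
```

```text
(no output)
```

View pics/c4.png

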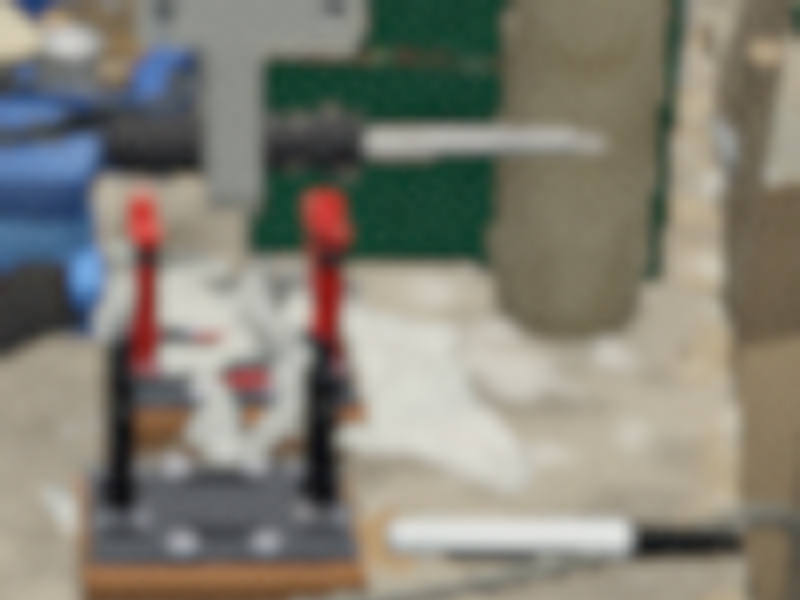

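```bash
python3 - <<'E'
from h import *
g=grab_frame("side"); r=np.radians(9.8); ax=np.array([np.cos(r),np.sin(r),0]); n=np.array([-np.sin(r),np.cos(r),0])
def P(uv,off):
    uv=(np.array(uv)+.5)/8-.5+[225,140]; c,d=ray(g,uv); p0=np.array([516.5,246,0])+off*n
    s=((p0-c)@n)/(d@n); X=c+d*s[:,None]; return ((X-p0)@ax).round(1),X[:,2].round(1)
print("handle ends",P([(104,138),(362,138)],0),"finger",P([(200,200),(265,200)],12))
print("jaws",P([(120,345),(120,500),(322,340),(322,500)],16))
print("plate bottom corners",P([(85,598),(363,588)],41),"plate top",P([(92,562),(355,558)],41))
print("tip",P([(605,143)],0))
E
```

```text
handle ends (array([ 44.1, -46.7]), array([170.6, 170. ])) finger (array([ 10.8, -12. ]), array([151.8, 151.6]))
jaws (array([ 38.9,  38.9, -33.2, -35.1]), array([97.9, 35.5, 99.1, 34.4]))
plate bottom corners (array([ 52.2, -48.6]), array([ 8.9, 11.3])) plate top (array([ 49.6, -45.2]), array([23.7, 23.8]))
tip (array([-133.5]), array([167.7]))
```

step_arm(
  targets=[
    [0.12, -0.05, 2, 0],
    [0, 0, 2, 0],
    [0, 0, 2, 0],
    [0, 0, 1.5, 0],
    [0, 0, 0.7, 0],
    [0, 0, 0, 0],
    [0, 0, 0, 0],
  ],
)

```text
t: 7.92
position: [519.2, 246.8, 69.1]
orientation: [0.0, 0.996, 0.085, 0.001]
wrist_force: [1.3, -2.2, 3.6]
gripper_width: 0.268
grasp_force: 29.8
```

step_arm(
  targets=[
    [0, 0, 0.4, 0],
    [0, 0, 0.4, 0],
    [0, 0, 0.4, 0],
    [0, 0, 0.2, 0],
    [0, 0, 0, 0],
  ],
)

```text
t: 8.55
position: [520.2, 247.1, 55.7]
orientation: [-0.0, 0.996, 0.085, 0.002]
wrist_force: [1.8, -2.9, 6.0]
gripper_width: 0.265
grasp_force: 29.8
```

step_arm(
  targets=[
    [-0.05, 0.12, 0.3, 0],
    [0, 0, 0.4, 0],
    [0, 0, 0.4, 0],
    [0, 0, 0.3, 0],
    [0, 0, 0.2, 0],
    [0, 0, 0, 0],
    [0, 0, 0, 0],
  ],
)

```text
t: 9.43
position: [517.4, 245.8, 37.1]
orientation: [0.0, 0.996, 0.085, -0.001]
wrist_force: [4.3, 1.4, -11.9]
gripper_width: 0.269
grasp_force: 29.8
```

Snapping in (pulled downward). I'll press the last few mm.

step_arm(
  targets=[
    [0, 0, 0.2, 0],
    [0, 0, 0.2, 0],
    [0, 0, 0, 0],
    [0, 0, 0, 0],
  ],
)

```text
t: 9.93
position: [516.7, 245.8, 35.2]
orientation: [0.0, 0.996, 0.086, -0.001]
wrist_force: [-3.9, -1.6, 6.1]
gripper_width: 0.268
grasp_force: 29.8
```

step_arm(
  targets=[
    [0, 0, 0.2, 0],
    [0, 0, 0.1, 0],
    [0, 0, 0, 0],
  ],
)

```text
t: 10.3
position: [516.8, 245.8, 35.1]
orientation: [0.0, 0.996, 0.086, -0.0]
wrist_force: [-10.6, -4.9, 27.6]
gripper_width: 0.267
grasp_force: 29.8
```

step_arm(
  targets=[
    [0, 0, -0.2, 0],
    [0, 0, 0, 0],
    [0, 0, 0, 0],
    [0, 0, 0, 0],
    [0, 0, 0, 0],
    [0, 0, 0, 0],
  ],
  claw=0,
)

```text
t: 11.05
position: [517.8, 245.8, 33.1]
orientation: [0.0, 0.996, 0.086, -0.0]
wrist_force: [1.4, -0.3, 0.1]
gripper_width: 0.863
grasp_force: 0.0
```

step_arm(
  targets=[
    [0, 0, -2, 0],
    [0, 0, -4, 0],
    [0, 0, -5, 0],
    [0, 0, -5, 0],
    [0, 0, -5, 0],
    [0, 0, -5, 0],
    [0, 0, -5, 0],
  ],
)

```text
t: 11.92
position: [517.6, 245.8, 344.9]
orientation: [-0.0, 0.996, 0.086, 0.0]
wrist_force: [0.4, 0.3, 0.2]
gripper_width: 1.003
grasp_force: 0.0
```

```bash
python3 - <<'E'
from h import *
go(482.5,418,330,162)
g=grab_frame("side")["image"]; cv2.imwrite("pics/c5.png",cv2.resize(g[140:220,225:325],(800,640),interpolation=cv2.INTER_CUBIC)[:600])
E
```

```text
pos [517.6 245.8 344.9] yaw 9.8 F [0.4 0.3 0.2] w 1.003 g 0.0 t 11.9
shift cm [ 8.66 15.3   1.49] turn -152.2
```

View pics/c5.png

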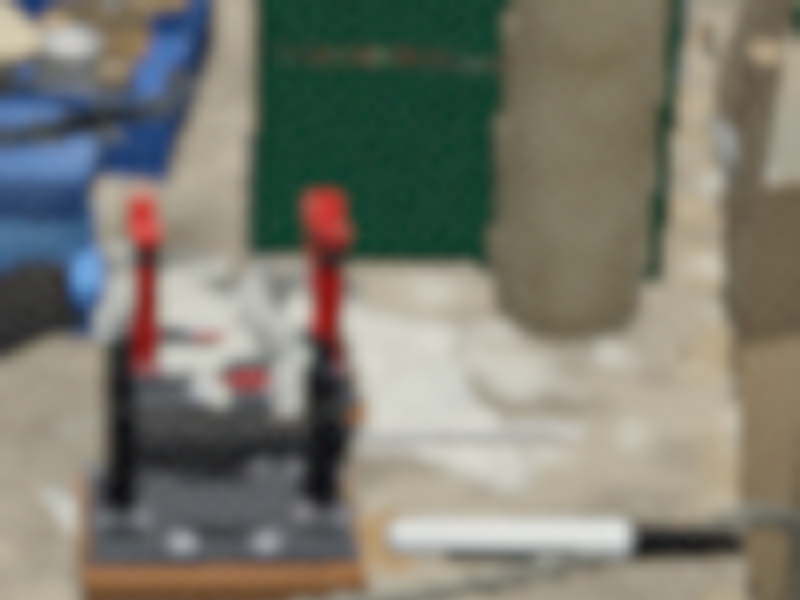

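The black driver sits level in the black clips (handle 105–350 at row 430). Next I'll turn for the brown one.

step_arm(
  targets=[
    [0, 0, 0, -10.2],
    [0, 0, 0, -10.2],
    [0, 0, 0, -10.2],
    [0, 0, 0, -10.2],
    [0, 0, 0, -10.2],
    [0, 0, 0, -10.2],
    [0, 0, 0, -10.2],
    [0, 0, 0, -10.2],
    [0, 0, 0, -10.2],
    [0, 0, 0, -10.2],
  ],
)

```text
t: 13.22
position: [517.8, 245.8, 342.9]
orientation: [-0.0, 0.558, 0.83, -0.0]
wrist_force: [0.2, -0.9, 0.4]
gripper_width: 0.999
grasp_force: 0.0
```

step_arm(
  targets=[
    [0, 0, 0, -10],
    [0, 0, 0, -10],
    [0, 0, 0, -10],
    [0, 0, 0, -10],
    [0, 0, 0, -10.2],
    [2, 3.5, 2, 0],
    [2.2, 4, 4, 0],
    [2.2, 4, 4, 0],
    [2.2, 3.8, 4, 0],
    [0, 0, 0, 0],
  ],
)

```text
t: 14.48
position: [480.0, 419.3, 198.4]
orientation: [-0.003, 0.154, 0.988, -0.002]
wrist_force: [0.2, -0.4, -0.1]
gripper_width: 0.998
grasp_force: 0.0
```

```bash
python3 - <<'E'
from h import *
go(482.5,418,14.5-16.5+5,162)
E
```

```text
pos [480.  419.3 198.4] yaw 162.2 F [ 0.2 -0.4 -0.1] w 0.998 g 0.0 t 14.5
shift cm [-0.28 -0.05 19.54] turn 0.2
```

step_arm(
  targets=[
    [-0.28, -0.05, 4, 0],
    [0, 0, 4.5, 0],
    [0, 0, 4.5, 0],
    [0, 0, 3.5, 0],
    [0, 0, 1.9, 0],
    [0, 0, 0.9, 0],
    [0, 0, 0, 0],
    [0, 0, 0, 0],
  ],
)

```text
t: 15.48
position: [486.9, 417.1, 11.8]
orientation: [0.001, 0.156, 0.988, 0.001]
wrist_force: [0.5, 0.1, 0.6]
gripper_width: 0.998
grasp_force: 0.0
```

step_arm(
  targets=[
    [0, 0, 0, 0],
    [0, 0, 0, 0],
    [0, 0, 0, 0],
    [0, 0, 0, 0],
    [0, 0, 0, 0],
    [0, 0, 0, 0],
    [0, 0, 0, 0],
    [0, 0, 0, 0],
  ],
  claw=1,
)

```text
t: 16.48
position: [485.9, 416.6, 10.2]
orientation: [-0.0, 0.156, 0.988, -0.0]
wrist_force: [0.3, 0.1, -0.0]
gripper_width: 0.31
grasp_force: 30.0
```

step_arm(
  targets=[
    [0, 0, -3, 0],
    [0, 0, -5, 0],
    [0, 0, -6, 0],
    [0, 0, -6, 0],
    [0, 0, -6, 0],
    [0, 0, -6, 0],
    [0, 0, -4, 0],
    [0, 0, 0, 0],
  ],
)

```text
t: 17.48
position: [486.8, 417.2, 374.5]
orientation: [0.003, 0.156, 0.988, 0.002]
wrist_force: [-0.4, 0.5, -1.5]
gripper_width: 0.31
grasp_force: 30.0
```

```bash
python3 - <<'E'
from h import *
go(526,119.5,200,9.4)
f=grab_frame("side"); im=f["image"]; hsv=cv2.cvtColor(im,cv2.COLOR_BGR2HSV)
m=cv2.inRange(hsv,(0,100,40),(14,255,200)); p=proj(f,[robot.sense()["position"]])[0]; print(p)
x,y=p.astype(int); m[:y-60]=0;m[y+40:]=0;m[:,:x-60]=0;m[:,x+60:]=0
n,l,s,c=cv2.connectedComponentsWithStats(m)
for i in range(1,n):
    if s[i,4]>15: print(s[i],c[i])
cv2.imwrite("pics/c6.png",cv2.resize(im[max(0,y-60):y+40,x-66:x+67],(798,600),interpolation=cv2.INTER_CUBIC)); print(x-66,max(0,y-60))
E
```

```text
pos [486.8 417.2 374.5] yaw 162.0 F [-0.4  0.5 -1.5] w 0.310 g 30.0 t 17.5
shift cm [-0.99 30.01 17.45] turn 152.6
[259.70773847 100.66735238]
[243  91   8  10  63] [246.17460317  95.82539683]
[262  91  19  14 185] [270.04864865  98.43783784]
193 40
```

View pics/c6.png

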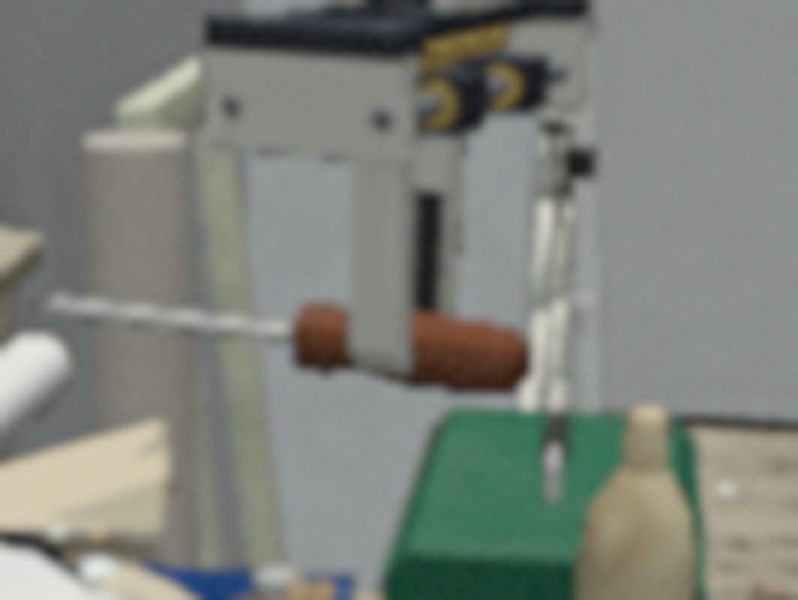

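The side view shows the brown handle gripped near the finger ends and off-centre (handle 296–527, finger centre about 382). I'll measure the offset and regrip.

```bash
python3 - <<'E'
from h import *
g=grab_frame("side"); s=robot.sense(); r=np.radians(162); ax=np.array([np.cos(r),np.sin(r),0]); n=np.array([np.sin(r),-np.cos(r),0])
def P(uv,off):
    uv=(np.array(uv)+.5)/6-.5+[193,40]; c,d=ray(g,uv); p0=s["position"]+off*n
    k=((p0-c)@n)/(d@n); X=c+d*k[:,None]; return ((X-p0)@ax).round(1),(X[:,2]-p0[2]).round(1)
print("handle ends",P([(296,335),(527,355)],0),"finger",P([(351,362),(414,372)],-20),P([(351,362),(414,372)],20),"tip",P([(50,300)],0))
print(s["position"],n)
E
```

```text
handle ends (array([-44.3,  47.8]), array([ 8.9, 11.8])) finger (array([-30.7,  -4.5]), array([-4. , -4.8])) (array([-12.4,  12.4]), array([6.5, 5.6])) tip (array([-151.2]), array([11.7]))
[485.653231   416.45801228 369.41434518] [0.30901699 0.95105652 0.        ]
```

step_arm(
  targets=[
    [0, 0, 6, 0],
    [0, 0, 6, 0],
    [0, 0, 6, 0],
    [0, 0, 6, 0],
    [0, 0, 6, 0],
    [0, 0, 3, 0],
    [0, 0, 1.5, 0],
    [0, 0, 1, 0],
    [0, 0, 0, 0],
    [0, 0, 0, 0],
  ],
)

```text
t: 18.82
position: [486.7, 417.1, 16.7]
orientation: [0.001, 0.156, 0.988, 0.001]
wrist_force: [-0.1, -0.7, -1.2]
gripper_width: 0.311
grasp_force: 30.0
```

```bash
python3 - <<'E'
from h import *
go(485,416.5,10.2,162)
E
```

```text
pos [486.7 417.1  16.7] yaw 162.0 F [-0.1 -0.7 -1.2] w 0.311 g 30.0 t 18.8
shift cm [ 0.15 -0.11  0.65] turn 0.0
```

step_arm(
  targets=[
    [0, 0, 0.4, 0],
    [0, 0, 0.1, 0],
    [0, 0, 0, 0],
    [0, 0, 0, 0],
  ],
)

```text
t: 19.32
position: [485.9, 416.6, 10.3]
orientation: [0.0, 0.156, 0.988, 0.0]
wrist_force: [-0.4, -0.0, -0.8]
gripper_width: 0.31
grasp_force: 30.0
```

step_arm(
  targets=[
    [0, 0, 0, 0],
    [0, 0, 0, 0],
    [0, 0, 0, 0],
    [0.15, 0, 0.4, 0],
    [0, 0, 0.3, 0],
    [0, 0, 0, 0],
    [0, 0, 0, 0],
  ],
  claw=0,
)

```text
t: 20.2
position: [484.5, 417.1, 3.2]
orientation: [0.0, 0.156, 0.988, -0.0]
wrist_force: [0.4, -0.6, 0.6]
gripper_width: 0.983
grasp_force: 0.0
```

step_arm(
  targets=[
    [0, 0, 0, 0],
    [0, 0, 0, 0],
    [0, 0, 0, 0],
    [0, 0, 0, 0],
    [0, 0, 0, 0],
    [0, 0, 0, 0],
    [0, 0, 0, 0],
    [0, 0, 0, 0],
  ],
  claw=1,
)

```text
t: 21.2
position: [484.4, 417.0, 3.2]
orientation: [-0.0, 0.156, 0.988, -0.0]
wrist_force: [-0.2, 0.2, -0.7]
gripper_width: 0.311
grasp_force: 29.9
```

step_arm(
  targets=[
    [0, 0, -2, 0],
    [0, 0, -5, 0],
    [0, 0, -6, 0],
    [0, 0, -6, 0],
    [0, 0, -6, 0],
    [0, 0, -5, 0],
    [0, 0, -4, 10],
    [0, 0, 0, 10],
    [0, 0, 0, 10],
    [0, 0, 0, 10],
  ],
)

```text
t: 22.45
position: [484.3, 416.9, 343.0]
orientation: [-0.0, 0.487, 0.873, -0.0]
wrist_force: [0.8, -0.3, -0.9]
gripper_width: 0.309
grasp_force: 29.9
```

step_arm(
  targets=[
    [0, 0, 0, 10],
    [0, 0, 0, 10],
    [0, 0, 0, 10],
    [0, 0, 0, 10],
    [0, 0, 0, 10],
    [0, 0, 0, 10],
    [0, 0, 0, 10],
    [0, 0, 0, 10],
    [0, 0, 0, 10],
    [0, 0, 0, 10],
  ],
)

```text
t: 23.7
position: [484.3, 416.9, 342.9]
orientation: [0.0, 0.982, 0.188, -0.0]
wrist_force: [0.5, -0.5, -0.3]
gripper_width: 0.308
grasp_force: 29.9
```

step_arm(
  targets=[
    [0, 0, 0, 10],
    [0, 0, 0, 2.6],
    [0, 0, 0, 0],
  ],
)

```text
t: 24.08
position: [484.3, 416.9, 342.9]
orientation: [0.0, 0.997, 0.082, -0.0]
wrist_force: [-0.5, -0.5, 0.5]
gripper_width: 0.309
grasp_force: 29.9
```

```bash
python3 - <<'E'
from h import *
go(526.5,118.8,170,9.4)
E
```

```text
pos [484.3 416.9 342.9] yaw 9.4 F [-0.5 -0.5  0.5] w 0.309 g 29.9 t 24.1
shift cm [-0.7  30.1  17.29] turn 0.0
```

step_arm(
  targets=[
    [-0.1, 3, 0, 0],
    [-0.1, 5, 1, 0],
    [-0.1, 5, 1.5, 0],
    [-0.1, 5, 2, 0],
    [-0.1, 5, 3, 0],
    [-0.1, 4, 3.5, 0],
    [0, 2.8, 3.5, 0],
    [0, 0.2, 2, 0],
    [0, 0, 0, 0],
    [0, 0, 0, 0],
  ],
)

```text
t: 25.32
position: [528.1, 120.4, 179.3]
orientation: [-0.0, 0.997, 0.083, 0.001]
wrist_force: [-0.1, 0.3, -0.1]
gripper_width: 0.307
grasp_force: 29.9
```

```bash
python3 - <<'E'
from h import *
go(526.5,120.3,150,9.4)
g=grab_frame("side"); f=grab_frame("top")
r=np.radians(9.4); ax=np.array([np.cos(r),np.sin(r),0]); n=np.array([-np.sin(r),np.cos(r),0])
def P(uv,off):
    c,d=ray(g,uv); p0=np.array([526.5,120.3,0])+off*n
    k=((p0-c)@n)/(d@n); X=c+d*k[:,None]; return ((X-p0)@ax).round(1),X[:,2].round(1)
def red(im,lo,hi,roi):
    h=cv2.cvtColor(im,cv2.COLOR_BGR2HSV); m=cv2.inRange(h,lo,hi)
    x0,x1,y0,y1=roi; k=np.zeros_like(m);k[y0:y1,x0:x1]=m[y0:y1,x0:x1]
    return [(s,c) for s,c in zip(*[a[1:] for a in cv2.connectedComponentsWithStats(k)[2:]]) if s[4]>8]
print("red jaws")
for s,c in red(g["image"],(0,170,120),(6,255,255),(230,290,150,200)): print(s,P([c,[s[0]-.5,c[1]],[s[0]+s[2]-.5,c[1]]],18))
print("brown handle side")
x,y=proj(g,[robot.sense()["position"]])[0].astype(int)
for s,c in red(g["image"],(0,90,40),(14,255,160),(x-60,x+60,y-35,y+15)): print(s,P([c,[s[0]-.5,c[1]],[s[0]+s[2]-.5,c[1]]],0))
b=cv2.imread("pics/b.png")
print("black-jaw ref"); 
cv2.imwrite("pics/c7s.png",g["image"]);cv2.imwrite("pics/c7t.png",f["image"])
E
```

```text
pos [528.1 120.4 179.3] yaw 9.5 F [-0.1  0.3 -0.1] w 0.307 g 29.9 t 25.3
shift cm [-0.16 -0.01  2.93] turn 0.1
red jaws
[264 164   4   7  17] (array([-34.7, -28.3, -40.9]), array([94.9, 95. , 94.9]))
[265 174   2   8  15] (array([-35.6, -32.5, -38.9]), array([58.1, 58.1, 58. ]))
[242 177   2   7  11] (array([37.1, 40.7, 34.3]), array([47.1, 47.2, 47.1]))
brown handle side
[241 133  10   7  65] (array([28.6, 43.8, 13. ]), array([190.1, 190.2, 190.1]))
[259 133  10   7  60] (array([-28.4, -11.6, -42.5]), array([190.6, 190.6, 190.6]))
black-jaw ref
```

step_arm(
  targets=[
    [0, 0, 2, 0],
    [0, 0, 2.5, 0],
    [0, 0, 2.5, 0],
    [0, 0, 2, 0],
    [0, 0, 1, 0],
    [0, 0, 0, 0],
    [0, 0, 0, 0],
  ],
)

```text
t: 26.3
position: [529.2, 120.0, 79.5]
orientation: [0.0, 0.997, 0.082, 0.002]
wrist_force: [3.7, -2.0, 1.6]
gripper_width: 0.31
grasp_force: 29.9
```

step_arm(
  targets=[
    [0, 0, 0.4, 0],
    [0, 0, 0.4, 0],
    [0, 0, 0.3, 0],
    [0, 0, 0, 0],
  ],
)

```text
t: 26.8
position: [529.1, 120.0, 68.5]
orientation: [0.0, 0.997, 0.082, 0.002]
wrist_force: [2.2, -3.0, 4.9]
gripper_width: 0.31
grasp_force: 29.9
```

step_arm(
  targets=[
    [0, 0.12, 0.3, 0],
    [0, 0, 0.4, 0],
    [0, 0, 0.4, 0],
    [0, 0, 0.4, 0],
    [0, 0, 0, 0],
  ],
)

```text
t: 27.42
position: [528.4, 119.3, 52.8]
orientation: [-0.0, 0.997, 0.082, 0.001]
wrist_force: [2.9, -0.5, 3.1]
gripper_width: 0.308
grasp_force: 29.9
```

step_arm(
  targets=[
    [0, 0, 0.4, 0],
    [0, 0, 0.3, 0],
    [0, 0, 0.2, 0],
    [0, 0, 0, 0],
    [0, 0, 0, 0],
  ],
)

```text
t: 28.05
position: [526.5, 119.1, 43.2]
orientation: [-0.0, 0.997, 0.082, -0.001]
wrist_force: [-3.2, -1.1, 5.5]
gripper_width: 0.311
grasp_force: 30.0
```

Home contact at the expected height. I'll press firmly and release.

step_arm(
  targets=[
    [0, 0, 0.2, 0],
    [0, 0, 0.1, 0],
    [0, 0, 0, 0],
  ],
)

```text
t: 28.42
position: [526.6, 119.1, 43.1]
orientation: [0.0, 0.997, 0.082, -0.001]
wrist_force: [-10.2, -1.8, 29.2]
gripper_width: 0.308
grasp_force: 30.0
```

step_arm(
  targets=[
    [0, 0, -0.2, 0],
    [0, 0, 0, 0],
    [0, 0, 0, 0],
    [0, 0, 0, 0],
    [0, 0, 0, 0],
    [0, 0, 0, 0],
    [0, 0, 0, 0],
  ],
  claw=0,
)

```text
t: 29.3
position: [527.8, 118.9, 42.2]
orientation: [-0.0, 0.997, 0.082, -0.0]
wrist_force: [-1.1, 0.1, 0.1]
gripper_width: 0.991
grasp_force: 0.0
```

step_arm(
  targets=[
    [0, 0, -2, 0],
    [0, 0, -4, 0],
    [0, 0, -5, 0],
    [0, 0, -5, 0],
    [0, 0, -5, 0],
    [0, 0, -5, 0],
    [0, 0, -5, 0],
    [-3, 4, 0, 0],
    [-3, 5, 0, 0],
    [-3, 5, 0, 0],
  ],
)

```text
t: 30.55
position: [461.0, -35.0, 352.4]
orientation: [0.0, 0.997, 0.083, 0.0]
wrist_force: [0.3, -0.5, -0.5]
gripper_width: 0.999
grasp_force: 0.0
```

step_arm(
  targets=[
    [-3, 5, 0, 0],
    [-3, 5, 0, 0],
    [-3, 5, 0, 0],
    [-3, 5, 0, 0],
    [0, 0, 0, 0],
    [0, 0, 0, 0],
  ],
)

```text
t: 31.3
position: [376.1, -250.6, 352.1]
orientation: [-0.0, 0.997, 0.082, 0.0]
wrist_force: [-0.5, 0.2, 0.1]
gripper_width: 1.003
grasp_force: 0.0
```

```bash
python3 - <<'E'
from h import *
f=grab_frame("top");g=grab_frame("side")
a=cv2.resize(f["image"][135:255,245:375],(520,480),interpolation=cv2.INTER_CUBIC)
b=cv2.resize(g["image"][155:235,225:293],(408,480),interpolation=cv2.INTER_CUBIC)[:,:280]
cv2.imwrite("pics/c8.png",np.hstack([a,b]))
print(robot.sense()["t"])
E
```

```text
31.4
```

View pics/c8.png

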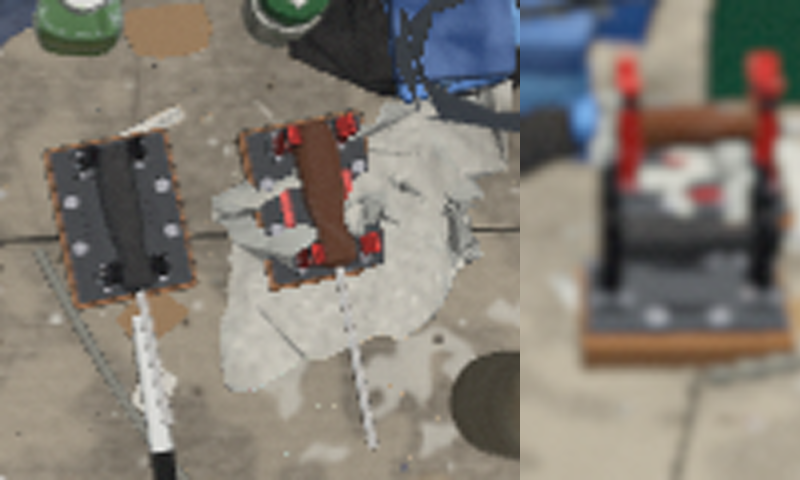

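Both drivers are in their clips, centred and level: black handle from (112,142) to (138,290), brown from (318,122) to (340,265). The bystanders look undisturbed.

```bash
python3 -c "
from bench import finish_job
print(finish_job())"
```

```text
the job is handed in; nothing more can be done
None
```

I moved the black-handled screwdriver to the black clips, then put the brown one in the red clips; both were pressed home and looked level in the last picture, and I handed the job in at about 31 s.

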